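# Tea ball from the rocker dispenser

### The arm

A 6-joint arm with a two-finger parallel gripper is mounted at the origin on the work surface. World frame = base frame: x ahead of the robot, y to its left, z up, the work surface at z = 0. Lengths are in m, angles in rad, forces in N, time in s.
With the tool pointing down it reaches from about 0.375 to 0.975 m from the base axis. Payload 3.8 kg.
Tool frame: the origin (TCP) lies midway between the tips of the shut fingers; the grasp point (between the pads) lies 19 mm behind it; z points along the fingers, y is the line along which they close (so a half turn about z gives the same grasp; the last joint's range is limited). The gripper opens to 88 mm and grips with 3 to 60 N. Pads are 18 mm wide; open, the fingers measure 123 mm over their backs; the gripper's body (75 mm by 187 mm) begins 45 mm behind the grasp point.
Start: joints at [1.138, 0.264, 1.604, -0, 1.274, -0.037], TCP at [0.26, 0.623, 0.239] pointing down, gripper open.
Joint ranges: [-2.63, 2.63], [-0.94, 2.18], [0.31, 2.57], [-1.31, 4.45], [0, 2.66], [-2.55, 2.55]. Speed limits (rad/s): [2.57, 2.57, 3.14, 3.14, 3.14, 3.14].

### API

Orientations are given as a rotation vector (axis times angle).
In Python, from rig import manip gives the robot as it stands. The module is installed in compiled form; this text tells all that it offers.
- The arm moves only by the tool play_rows, never from a script. Its argument "series" is a list of rows, each an object of numbers: "fingers": the finger opening in mm, from 0 to 88.1; "dx", "dy", "dz": the shift along the tool's x, y, z in mm; "twist": the turn about the tool's z in degrees. A call has 1 to 5 rows; each row is the pose to reach, as a shift and turn from the pose commanded when the call began, along the tool's axes at that moment; what a row does not reach only later rows make up. A row lasts 1/8 s, in which the tool goes at most 62.5 mm and 10.7 degrees, less where a joint would pass 70% of its speed; a pose out of reach is approached as far as the arm can. A call with a gripper value outside its range is refused whole. The fingers move at their own pace and stop on an object; the grip force is fixed at half the most. Time passes only in rows, so rows that repeat a pose let the fingers close. It gives the time, the measured TCP pose, the force, the opening and the grip force at its end, in the units of the state.
- manip.get_state(): the state, without advancing time (a new reading comes with each control period).
- manip.camera(name): name is "side" or "top"; returns (picture, depth): 400x640x3 uint8, red, green, blue; 400x640 float32, m along the optical axis (not along the pixel's ray), 0 where there is no reading.
- manip.camera_info(name): a dict with "fovy" (degrees; the focal length in pixels is half the picture's height over the tangent of half this angle, whatever the lens; pixels are square), "cx", "cy" (the principal point, pixels), "extrinsics" (4x4, takes a point from world to camera coordinates). Camera axes: x right, y up, looking along -z (the intrinsics and any distortion apply to the point x, -y, -z); pixel columns grow to the right and rows downward; lengths in m; the calibration is good to about 2 mm. A picture is of the moment at which its call begins. camera_info takes no time and is no camera call.
- manip.finish_job(): hands the job in; it is judged then, once.
The state is a dict: "time_s": time; "joint_pos": joint angles; "joint_velocities": joint speeds; "joint_torque": joint torques, N m; "ee_pos": TCP position; "eef_rot": TCP orientation; "contact_force": force on the tool from outside, world axes, zero at the start; "wrist_torque": the same for the moment, N m; "gripper_width": opening from 0.0 (shut) to 1.0 (fully open); "finger_force": force on a finger pad.
Only numpy, scipy, OpenCV 4.12 (cv2) and the standard library are available. Lean on these libraries where they do the work, as an engineer would, in place of code of your own. Each camera call takes 0.05 s, during which the arm holds its last target. There are 200 camera calls.

### The job

Push the white filter basket along the slate into the mint-green U-shaped dock under the chute until it rests against the dock's back wall. Then press down the coral paddle of the rocking lever so that its other end lifts the gate and the steel tea ball rolls into the basket, and let the lever come back up so the gate is shut again. Use only pushing and pressing: do not pick up the basket or touch the ball, and leave the kettle, the carafe and the teaspoons where they are.

Things in the scene. Friction and masses are not known exactly. Their poses are not given: they have to be found in the camera images.
- dispenser: Fixed tea-ball dispenser on slate whose top is 6 mm above the work surface; place and yaw vary. Origin: on the slate under the lever's pivot. Its +x points from paddle to gate (roughly away from the robot), +y up the chute. 'Local' below means this frame, mm. Pale grey pivot uprights, 172 high, at local x 0, y +-24; chute legs at x 90, y -30 and 70.
- mouth (a point): Centre of the floor's edge at the chute's open lower mouth, local (90, -75, 80). The open-topped aluminium chute, 46 wide, centred on local x 90, slopes up from here at 12 degrees along local +y to y 85. Its side walls end about 25 mm above its floor (105 above the slate at the mouth, 139 at the upper end).
- dock (a point): Point on the slate where the basket's underside centre lies when it is fully in the dock: local (90, -110, 0). The U-shaped dock has mint-green walls 18 high: back wall's face at local y -62, side walls' inner faces at x 39 and 141, ends flared outwards from y -150 to -181. It is open towards local -y, so the basket is pushed in along +y.
- paddle (a point): Centre of the top face of the coral paddle, 46 mm along local x by 52 mm along y, 10 mm thick, on the near (-x) end of the lever; at rest local (-95, 0, 166). It moves with the lever, 95 mm from the pivot (pivot axis along local y, 158 above the slate).
- lever (a joint): Angle of the rocking lever: 0 at rest (gate shut), grows as the paddle is pressed, stop at 0.5 rad. A spring returns it when let go; pressing takes 3.5 to 10 N. The coral gate (34 wide, local x 90, y 0) on its far end lifts with it: the ball passes under it from about 0.36 rad (paddle centre 35 mm down), then needs up to a second to reach the basket.
- ball_center (a point): Centre of the steel tea ball, 32 mm in diameter, 35 g, loose; it waits in the chute against the uphill side of the gate.
- basket: White plastic filter basket: open round cup with upright sides, 96 mm outside diameter, 60 mm high, 3 mm wall, about 0.14 kg, loose on the slate. Origin: centre of its underside. Starts 120 to 185 mm from its docked place, on the open (local -y) side of the dock and within 14 mm of the dock's centre line.
- kettle: Brushed steel kettle, 160 mm in diameter, 171 high, spout and handle reach 125 mm from its axis; origin: centre of its underside. Not to be disturbed.
- carafe: Frosted glass carafe with stopper, 94 mm in diameter, 188 high; origin: centre of its underside. Stands on the dispenser's local +y side. Not to be disturbed.
- spoon_a: Steel teaspoon, about 124 mm long, lying on the slate on the robot's side of the dock, along the dock's direction; handle towards its own -x. Not to be disturbed.
- spoon_b: Second steel teaspoon, same shape, lying beside the first, nearer the robot. Not to be disturbed.
Things that resemble listed ones, but are neither listed nor needed, are in the scene too. Of the things that look like the basket, the smaller one is meant.

How it is judged:
On the way, in this order (a step that is already met when the one before it is completed fails the run):
1. the basket is in the dock, the gate still shut (horizontal distance between basket and dock below 0.01 m and value of joint lever below 0.1 rad), for 0.2 s.
2. the paddle is pressed down and the gate lifted (value of joint lever above 0.33 rad and horizontal distance between basket and dock below 0.01 m), for 0.02 s.
At the end, for the whole second after the job is handed in: The basket stands upright in the dock, its centre within 10 mm of the dock point; the tea ball lies inside it; the lever is back up (below 0.05 rad), so the gate is shut (horizontal distance between basket and dock below 0.01 m and angle between basket's own z axis and vertical below 0.08 rad and horizontal distance between ball_center and basket below 0.04 m and z of ball_center in the frame of basket between 0 and 0.045 m and value of joint lever below 0.05 rad); the robot touches nothing.
It fails at once if the basket is lifted off the slate or tipped (height (world z) of basket above 0.018 m or angle between basket's own z axis and vertical above 0.35 rad).
It fails at once if the robot touches the ball (contact force between any of the fingers, the arm and ball above 0.3 N).
It fails at once if the gate is lifted before the basket is in the dock (value of joint lever above 0.25 rad and horizontal distance between basket and dock above 0.02 m).
It fails at once if the kettle, the carafe or a teaspoon is moved more than 20 mm or lifted (distance of any of kettle, carafe, spoon_a, spoon_b from where it was at the start of the episode above 0.02 m).
It also fails if it takes over 56 s, if anything falls off the work surface, if the arm or the gripper's body presses on something with over 40 N, if the wrist force passes 120 N, or if a joint passes its speed limit or range.

## Working session

There is one attempt and no reset: what is moved stays moved. The work goes in short steps, Python scripts to look and compute and a tool call to move; the robot and the scene stay as the last step left them, time stands still between calls to the robot, and variables do not carry over. Pictures are saved under pics/ and viewed, at most 10 in all, crops included, and the job is handed in when it is done.

Besides the shell and the picture viewer there is one more tool, called after "Request:" by a JSON object that holds its "api" and its "payload", one argument or row to a line. play_rows: Moves the arm, as the interface text tells. Its arguments: {"type":"object","properties":{"series":{"type":"array","items":{"type":"object","properties":{"fingers":{"type":"number"},"dx":{"type":"number"},"dy":{"type":"number"},"dz":{"type":"number"},"twist":{"type":"number"}}}}},"required":["series"]}

```bash
mkdir -p pics
cat > h.py <<'E'
import numpy as np, cv2
from rig import manip
def info(n):
    i=manip.camera_info(n); f=200/np.tan(np.radians(i["fovy"])/2); return f,i["cx"],i["cy"],np.array(i["extrinsics"]),i
def ray(n,u,v):
    f,cx,cy,E,_=info(n); d=np.array([(u-cx)/f,-(v-cy)/f,-1]); R=E[:3,:3]
    return -R.T@E[:3,3], R.T@d
def onz(n,u,v,z):
    o,d=ray(n,u,v); return o+d*(z-o[2])/d[2]
def cloud(n,D):
    f,cx,cy,E,_=info(n); v,u=np.mgrid[:400,:640]
    P=np.stack([(u-cx)/f*D,-(v-cy)/f*D,-D],-1)
    return (P-E[:3,3])@E[:3,:3]
E
python3 - <<'E'
from h import *
for n in("top","side"):
    p,d=manip.camera(n); np.savez(n+"0.npz",p=p,d=d); cv2.imwrite(f"pics/{n}0.png",p[:,:,::-1]); print({k:(np.round(v,3).tolist() if k=="extrinsics" else v) for k,v in info(n)[4].items()}, (d>0).mean())
print(manip.get_state())
E
```

```text
{'fovy': 50.81818170950031, 'cx': 316.99137401934996, 'cy': 198.9317261683028, 'extrinsics': [[0.008, -1.0, -0.011, -0.056], [0.985, 0.006, 0.171, -0.449], [-0.171, -0.012, 0.985, -1.238], [0.0, 0.0, 0.0, 1.0]]} 0.9961484375
{'fovy': 51.77017216082365, 'cx': 317.28497130796313, 'cy': 200.5652065514536, 'extrinsics': [[0.995, -0.103, 0.007, -0.413], [0.055, 0.591, 0.805, -0.103], [-0.087, -0.8, 0.594, -1.425], [0.0, 0.0, 0.0, 1.0]]} 0.99621484375
{'time_s': 0.1, 'joint_pos': array([ 1.13809907e+00,  2.64650409e-01,  1.60525568e+00,  1.65886773e-05,
        1.27371081e+00, -3.68706119e-02]), 'joint_velocities': array([ 0.0006687 , -0.00121009, -0.00223591,  0.00013426, -0.00090092,
        0.00076737]), 'joint_torque': array([ 2.29709358e-04, -5.03623796e+01, -3.58066821e+01,  7.31274113e-02,
        2.33419170e-02, -5.28548367e-05]), 'ee_pos': array([0.25996353, 0.62222063, 0.23752113]), 'eef_rot': array([-0.61762352, -3.07978581,  0.00308616]), 'contact_force': array([-0.33452589,  0.26573764, -0.5843581 ]), 'wrist_torque': array([-0.02887221, -0.03711984,  0.02796392]), 'finger_force': 0.0, 'gripper_width': 0.9988220124502367}
```

View pics/top0.png

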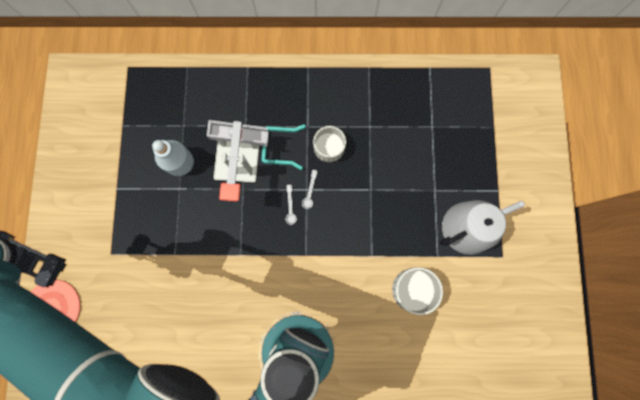

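View pics/side0.png

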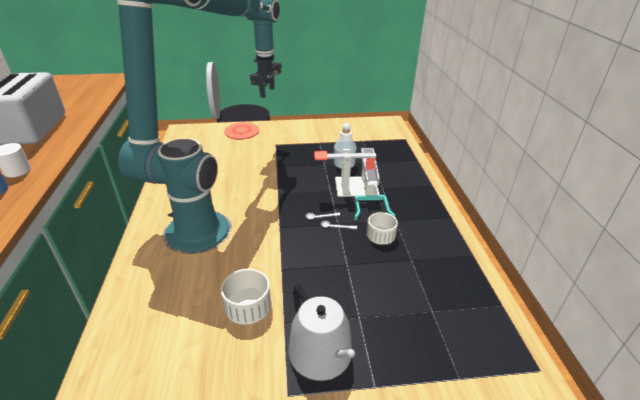

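The top view shows the basket at about (330,144), the mint dock at (285,147) opening to the right, the paddle at (230,192) and the spoons at (291,205) and (309,190). The larger decoy cup is at (418,290). The side view agrees: basket (382,228), paddle (321,156).

```bash
cat > m.py <<'E'
from h import *
import sys
def measure(tag):
    for n in("top","side"):
        z=np.load(f"{n}{tag}.npz"); p,d=z["p"],z["d"]; C=cloud(n,d); hsv=cv2.cvtColor(p,cv2.COLOR_RGB2HSV).astype(int)
        H,S,V=hsv[...,0],hsv[...,1],hsv[...,2]
        ok=(d>0)&(C[...,0]>.4)&(C[...,0]<.85)&(abs(C[...,1])<.35)
        X=C[ok&(H>75)&(H<95)&(S>90)&(V>90)&(C[...,2]<.05)&(C[...,2]>0)]
        print(n,"mint",len(X),X.min(0).round(3),X.max(0).round(3))
        T=X[X[:,2]>.019]; print(" mint corners", [T[np.argmax(T@np.array(a))].round(3).tolist() for a in([1,1,0],[1,-1,0],[-1,1,0],[-1,-1,0])])
        r=ok&((H<8)|(H>172))&(S>110)&(V>120)&(C[...,2]>.13); X=C[r]
        k,l,st,ce=cv2.connectedComponentsWithStats(r.astype(np.uint8))
        for i in range(1,k):
            if st[i,4]>15: Y=C[l==i]; print(" coral",st[i,4],ce[i].round(1),np.median(Y,0).round(3),Y.min(0).round(3),Y.max(0).round(3), "onz.172",onz(n,*ce[i],.172).round(4))
        b=ok&(S<70)&(V>100)&(C[...,2]>.056)&(C[...,2]<.072)&(C[...,1]<C[...,1][ok&(H>75)&(H<95)&(S>90)].min()+.4)
        k,l,st,ce=cv2.connectedComponentsWithStats(b.astype(np.uint8))
        for i in range(1,k):
            if st[i,4]>60:
                Y=C[l==i]; (c,rad)=cv2.minEnclosingCircle(Y[:,:2].astype(np.float32)); print(" rim",st[i,4],ce[i].round(0),np.round(c,4),round(rad,4),Y[:,2].max().round(3))
        for nm,s in(("slate",ok&(V<60)),):
            print(" slate z",np.median(C[s][:,2]).round(4))
        m=ok&(C[...,2]>.165)&(C[...,2]<.21)&(S<60)
        X=C[m]; 
        if len(X)>20:
            q=np.polyfit(X[:,0],X[:,1],1); print(" lever bar",len(X),X.min(0).round(3),X.max(0).round(3),q.round(3))
if __name__=="__main__": measure(sys.argv[1])
E
python3 m.py 0
python3 - <<'E'
from h import *
p=np.load("top0.npz")["p"][100:240,130:370]; q=np.load("side0.npz")["p"][120:250,290:420]
cv2.imwrite("pics/c0.png",cv2.resize(p,None,fx=3.3,fy=3.3,interpolation=2)[:,:,::-1])
E
```

```text
top mint 423 [ 0.549 -0.012  0.   ] [0.699 0.127 0.032]
 mint corners [[0.682, 0.104, 0.024], [0.688, -0.01, 0.028], [0.571, 0.117, 0.024], [0.549, 0.001, 0.026]]
 coral 296 [228.9 191.5] [0.445 0.186 0.172] [0.424 0.16  0.165] [0.469 0.213 0.179] onz.172 [0.4451 0.1858 0.172 ]
 rim 152 [329. 141.] [ 0.6239 -0.0861] 0.049 0.072
 slate z 0.006
 lever bar 577 [0.469 0.149 0.165] [0.649 0.213 0.181] [-0.056  0.21 ]
side mint 279 [ 0.547 -0.013  0.002] [0.698 0.143 0.031]
 mint corners [[0.681, 0.117, 0.021], [0.691, -0.009, 0.024], [0.569, 0.114, 0.022], [0.55, -0.01, 0.03]]
 coral 106 [320.5 155.1] [0.444 0.176 0.173] [0.422 0.155 0.164] [0.467 0.211 0.178] onz.172 [0.444  0.1796 0.172 ]
 coral 47 [370.4 160.5] [0.63  0.172 0.145] [0.614 0.163 0.132] [0.647 0.179 0.155] onz.172 [0.6177 0.1254 0.172 ]
 rim 193 [382. 222.] [ 0.623  -0.0907] 0.0506 0.071
 slate z 0.0074
 lever bar 248 [0.467 0.143 0.165] [0.647 0.207 0.183] [-0.038  0.195]
```

View pics/c0.png

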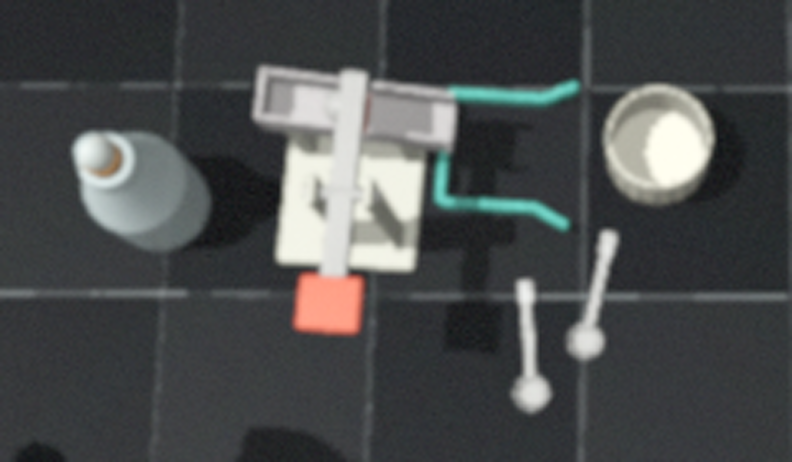

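```bash
cat > go.py <<'E'
from h import *
import sys
from scipy.spatial.transform import Rotation as Ro
# target world x y z (mm), yaw (deg) of the tool y axis in world (mod 180)
def go(x,y,z,yaw):
    s=manip.get_state(); R=Ro.from_rotvec(s["eef_rot"]).as_matrix(); p=s["ee_pos"]*1000
    d=R.T@(np.array([x,y,z])-p); a=np.degrees(np.arctan2(R[1,1],R[0,1])); t=(yaw-a+90)%180-90
    print("t",s["time_s"],"pos",p.round(1),"j6",s["joint_pos"][5].round(2),"F",s["contact_force"].round(1),"-> d",d.round(1),"twist",round(-t,1),"tilt",R[2,2].round(4), "yaw",a.round(1))
if __name__=="__main__": go(*map(float,sys.argv[1:]))
E
python3 - <<'E'
from h import *
for n in("top","side"):
    z=np.load(n+"0.npz"); p,d=z["p"],z["d"]; C=cloud(n,d); h=cv2.cvtColor(p,cv2.COLOR_RGB2HSV)
    m=(h[...,0]>75)&(h[...,0]<95)&(h[...,1]>90)&(h[...,2]>90)&(C[...,2]>.016)&(C[...,2]<.035)&(C[...,1]>.03)&(C[...,1]<.1)&(C[...,0]>.5)&(C[...,0]<.75)
    for s in(C[...,0]>.62,C[...,0]<.61):
        X=C[m&s]; q=np.polyfit(X[:,1],X[:,0],1); print(n,len(X),"slope",q[0].round(3),"x at y=.064",np.polyval(q,.064).round(4),"z",X[:,2].mean().round(3))
E
python3 go.py 615 -200 260 0
```

```text
top 58 slope 0.043 x at y=.064 0.6779 z 0.024
top 56 slope 0.065 x at y=.064 0.5702 z 0.023
side 31 slope 0.036 x at y=.064 0.6765 z 0.024
side 26 slope 0.072 x at y=.064 0.5688 z 0.025
t 0.1 pos [260.  622.2 237.5] j6 -0.04 F [-0.3  0.3 -0.6] -> d [-644.6 -621.8  -21.3] twist 67.3 tilt -1.0 yaw 67.3
```

Request:
{"api": "play_rows", "payload": {
  "series": [
    {"dx": -43,"dy": -42,"dz": -20,"twist": 9,"fingers": 40},
    {"dx": -86,"dy": -83,"dz": -20,"twist": 18,"fingers": 40},
    {"dx": -129,"dy": -125,"dz": -20,"twist": 27,"fingers": 40},
    {"dx": -172,"dy": -166,"dz": -20,"twist": 36,"fingers": 40},
    {"dx": -215,"dy": -208,"dz": -20,"twist": 45,"fingers": 40}
  ]
}}

```text
time_s: 0.72
ee_pos: [0.3786, 0.3461, 0.2583]
eef_rot: [1.755, 2.605, -0.001]
contact_force: [0.6, -0.1, -0.3]
gripper_width: 0.467
finger_force: 0.0
```

```bash
python3 go.py 623 -200 260 -3
```

```text
t 0.725 pos [378.6 346.1 258.3] j6 0.31 F [ 0.6 -0.1 -0.3] -> d [-597.9   21.4   -1.5] twist 25.1 tilt -1.0 yaw 22.1
```

Request:
{"api": "play_rows", "payload": {
  "series": [
    {"dx": -58,"dy": 2,"twist": 9,"fingers": 40},
    {"dx": -116,"dy": 4,"twist": 18,"fingers": 40},
    {"dx": -174,"dy": 6,"twist": 25,"fingers": 40},
    {"dx": -232,"dy": 8,"twist": 25,"fingers": 40},
    {"dx": -290,"dy": 10,"twist": 25,"fingers": 40}
  ]
}}

```text
invalid input at $.series[0]: expected keys fingers, dx, dy, dz, twist
```

```bash
python3 go.py 623 -200 260 -3
```

```text
t 0.725 pos [378.6 346.1 258.3] j6 0.31 F [ 0.6 -0.1 -0.3] -> d [-597.9   21.4   -1.5] twist 25.1 tilt -1.0 yaw 22.1
```

Request:
{"api": "play_rows", "payload": {
  "series": [
    {"dx": -58,"dy": 2,"dz": 0,"twist": 9,"fingers": 40},
    {"dx": -116,"dy": 4,"dz": 0,"twist": 18,"fingers": 40},
    {"dx": -174,"dy": 6,"dz": 0,"twist": 25,"fingers": 40},
    {"dx": -232,"dy": 8,"dz": 0,"twist": 25,"fingers": 40},
    {"dx": -290,"dy": 10,"dz": 0,"twist": 25,"fingers": 40}
  ]
}}

```text
time_s: 1.35
ee_pos: [0.498, 0.0817, 0.2585]
eef_rot: [-2.273, -2.169, -0.0]
contact_force: [0.9, 0.4, 0.9]
gripper_width: 0.455
finger_force: 0.0
```

```bash
python3 go.py 623 -200 260 -3
```

```text
t 1.35 pos [498.   81.7 258.5] j6 0.16 F [0.9 0.4 0.9] -> d [-275.5  138.    -1.6] twist 0.3 tilt -1.0 yaw -2.7
```

Request:
{"api": "play_rows", "payload": {
  "series": [
    {"dx": -55,"dy": 28,"dz": 0,"twist": 0,"fingers": 40},
    {"dx": -110,"dy": 55,"dz": 0,"twist": 0,"fingers": 40},
    {"dx": -165,"dy": 83,"dz": 0,"twist": 0,"fingers": 40},
    {"dx": -220,"dy": 110,"dz": 0,"twist": 0,"fingers": 40},
    {"dx": -270,"dy": 137,"dz": 0,"twist": 0,"fingers": 40}
  ]
}}

```text
time_s: 1.98
ee_pos: [0.6223, -0.1947, 0.2581]
eef_rot: [-2.273, -2.168, 0.0]
contact_force: [0.8, -0.4, 0.2]
gripper_width: 0.457
finger_force: 0.0
```

Request:
{"api": "play_rows", "payload": {
  "series": [
    {"dx": 0,"dy": 0,"dz": 60,"twist": 0,"fingers": 40},
    {"dx": 0,"dy": 0,"dz": 120,"twist": 0,"fingers": 40},
    {"dx": 0,"dy": 0,"dz": 180,"twist": 0,"fingers": 40},
    {"dx": 0,"dy": 0,"dz": 200,"twist": 0,"fingers": 40},
    {"dx": 0,"dy": 0,"dz": 210,"twist": 0,"fingers": 40}
  ]
}}

```text
time_s: 2.6
ee_pos: [0.6219, -0.1925, 0.0481]
eef_rot: [-2.272, -2.168, 0.001]
contact_force: [0.2, -0.5, 0.4]
gripper_width: 0.454
finger_force: 0.0
```

```bash
python3 go.py 623 -155 34 -3
```

```text
t 2.6 pos [ 621.9 -192.5   48.1] j6 -0.29 F [ 0.2 -0.5  0.4] -> d [37.5 -0.7 14.1] twist 0.3 tilt -1.0 yaw -2.7
```

Request:
{"api": "play_rows", "payload": {
  "series": [
    {"dx": 0,"dy": 1,"dz": 14,"twist": 0,"fingers": 40},
    {"dx": 15,"dy": 1,"dz": 14,"twist": 0,"fingers": 40},
    {"dx": 30,"dy": 0,"dz": 14,"twist": 0,"fingers": 40},
    {"dx": 40,"dy": 0,"dz": 14,"twist": 0,"fingers": 40},
    {"dx": 48,"dy": 0,"dz": 14,"twist": 0,"fingers": 40}
  ]
}}

```text
time_s: 3.22
ee_pos: [0.6247, -0.1436, 0.0355]
eef_rot: [2.271, 2.169, 0.001]
contact_force: [-0.1, -0.7, 0.2]
gripper_width: 0.453
finger_force: 0.4
```

Request:
{"api": "play_rows", "payload": {
  "series": [
    {"dx": 8,"dy": 0,"dz": 0,"twist": 0,"fingers": 40},
    {"dx": 18,"dy": -1,"dz": 0,"twist": 0,"fingers": 40},
    {"dx": 28,"dy": -1,"dz": 0,"twist": 0,"fingers": 40},
    {"dx": 38,"dy": -2,"dz": 0,"twist": 0,"fingers": 40},
    {"dx": 48,"dy": -2,"dz": 0,"twist": 0,"fingers": 40}
  ]
}}

```text
time_s: 3.85
ee_pos: [0.6246, -0.096, 0.0348]
eef_rot: [2.273, 2.169, -0.0]
contact_force: [-0.2, -2.0, 1.2]
gripper_width: 0.46
finger_force: 0.8
```

```bash
python3 go.py 623.5 11 34 -3
python3 - <<'E'
from h import *
for n in("top","side"):
    p,d=manip.camera(n); np.savez(n+"1.npz",p=p,d=d)
    cv2.imwrite(f"pics/{n}1.png",cv2.resize(p[100:260,180:420],None,fx=3,fy=3)[:,:,::-1])
E
python3 m.py 1 | grep -E "rim|top|side"
```

```text
t 3.85 pos [624.6 -96.   34.8] j6 -0.15 F [-0.2 -2.   1.2] -> d [106.8  -6.1   0.8] twist 0.3 tilt -1.0 yaw -2.7
top mint 305 [ 0.565 -0.167  0.   ] [0.821 0.127 0.029]
side mint 77 [ 0.548 -0.004  0.007] [0.634 0.121 0.029]
```

View pics/side1.png

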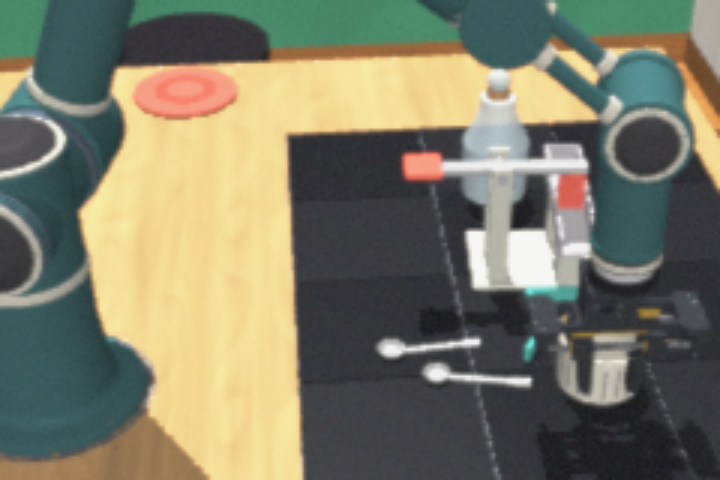

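Request:
{"api": "play_rows", "payload": {
  "series": [
    {"dx": 10,"dy": -1,"dz": 0,"twist": 0,"fingers": 40},
    {"dx": 20,"dy": -2,"dz": 0,"twist": 0,"fingers": 40},
    {"dx": 30,"dy": -2,"dz": 0,"twist": 0,"fingers": 40},
    {"dx": 40,"dy": -3,"dz": 0,"twist": 0,"fingers": 40},
    {"dx": 50,"dy": -4,"dz": 0,"twist": 0,"fingers": 40}
  ]
}}

```text
time_s: 4.58
ee_pos: [0.6227, -0.0456, 0.0346]
eef_rot: [-2.272, -2.169, 0.0]
contact_force: [0.2, -0.7, -0.8]
gripper_width: 0.456
finger_force: 0.3
```

Request:
{"api": "play_rows", "payload": {
  "series": [
    {"dx": 9,"dy": 0,"dz": 0,"twist": 0,"fingers": 40},
    {"dx": 18,"dy": -1,"dz": 0,"twist": 0,"fingers": 40},
    {"dx": 27,"dy": -1,"dz": 0,"twist": 0,"fingers": 40},
    {"dx": 36,"dy": -1,"dz": 0,"twist": 0,"fingers": 40},
    {"dx": 42,"dy": -1,"dz": 0,"twist": 0,"fingers": 40}
  ]
}}

```text
time_s: 5.2
ee_pos: [0.6239, -0.0036, 0.0346]
eef_rot: [-2.272, -2.169, -0.0]
contact_force: [-0.4, -1.8, -0.2]
gripper_width: 0.452
finger_force: 0.7
```

```bash
python3 go.py 623.5 11 34 -3
```

```text
t 5.2 pos [623.9  -3.6  34.6] j6 0.0 F [-0.4 -1.8 -0.2] -> d [14.6 -1.1  0.6] twist 0.4 tilt -1.0 yaw -2.6
```

Approach the back wall in small increments, watching the force.

Request:
{"api": "play_rows", "payload": {
  "series": [
    {"dx": 3,"dy": 0,"dz": 0,"twist": 0,"fingers": 40},
    {"dx": 6,"dy": 0,"dz": 0,"twist": 0,"fingers": 40},
    {"dx": 9,"dy": 0,"dz": 0,"twist": 0,"fingers": 40},
    {"dx": 11,"dy": 0,"dz": 0,"twist": 0,"fingers": 40},
    {"dx": 11,"dy": 0,"dz": 0,"twist": 0,"fingers": 40}
  ]
}}

```text
time_s: 5.82
ee_pos: [0.6247, 0.0068, 0.0348]
eef_rot: [2.273, 2.169, 0.001]
contact_force: [-0.8, 1.1, -0.7]
gripper_width: 0.453
finger_force: 0.1
```

Request:
{"api": "play_rows", "payload": {
  "series": [
    {"dx": 2,"dy": 0,"dz": 0,"twist": 0,"fingers": 40},
    {"dx": 3,"dy": 0,"dz": 0,"twist": 0,"fingers": 40},
    {"dx": 4,"dy": 0,"dz": 0,"twist": 0,"fingers": 40},
    {"dx": 4,"dy": 0,"dz": 0,"twist": 0,"fingers": 40}
  ]
}}

```text
time_s: 6.32
ee_pos: [0.6248, 0.0096, 0.0349]
eef_rot: [2.271, 2.168, -0.001]
contact_force: [-1.1, -5.3, 0.7]
gripper_width: 0.45
finger_force: 2.5
```

Request:
{"api": "play_rows", "payload": {
  "series": [
    {"dx": 1,"dy": 0,"dz": 0,"twist": 0,"fingers": 40},
    {"dx": 1,"dy": 0,"dz": 0,"twist": 0,"fingers": 40}
  ]
}}

```text
time_s: 6.58
ee_pos: [0.6248, 0.0097, 0.0351]
eef_rot: [2.271, 2.168, -0.002]
contact_force: [-1.2, -8.6, 2.1]
gripper_width: 0.45
finger_force: 3.8
```

Request:
{"api": "play_rows", "payload": {
  "series": [
    {"dx": -20,"dy": 0,"dz": 0,"twist": 0,"fingers": 40},
    {"dx": -60,"dy": 0,"dz": 0,"twist": 0,"fingers": 40},
    {"dx": -110,"dy": 0,"dz": -50,"twist": 0,"fingers": 40},
    {"dx": -150,"dy": 0,"dz": -110,"twist": 0,"fingers": 0},
    {"dx": -170,"dy": 0,"dz": -160,"twist": 0,"fingers": 0}
  ]
}}

```text
time_s: 7.2
ee_pos: [0.6159, -0.1565, 0.1876]
eef_rot: [-2.273, -2.166, 0.0]
contact_force: [0.7, 0.1, -1.0]
gripper_width: 0.251
finger_force: 0.0
```

```bash
python3 - <<'E'
from h import *
for n in("top","side"):
    p,d=manip.camera(n); np.savez(n+"2.npz",p=p,d=d)
    cv2.imwrite(f"pics/{n}2.png",cv2.resize(p[100:240,190:390],None,fx=3.5,fy=3.5)[:,:,::-1])
E
python3 m.py 2; python3 go.py 445 183 250 -3
```

```text
top mint 305 [ 0.549 -0.274  0.001] [0.848 0.127 0.033]
 mint corners [[0.682, 0.104, 0.023], [0.689, -0.01, 0.024], [0.573, 0.12, 0.027], [0.549, 0.001, 0.023]]
 coral 301 [228.9 191.5] [0.445 0.186 0.172] [0.424 0.159 0.165] [0.47  0.214 0.178] onz.172 [0.4452 0.1859 0.172 ]
 rim 130 [281. 140.] [0.6269 0.0656] 0.0494 0.072
 slate z 0.0061
 lever bar 590 [0.469 0.149 0.165] [0.648 0.212 0.184] [-0.059  0.212]
side mint 153 [ 0.548 -0.015  0.003] [0.698 0.119 0.03 ]
 mint corners [[0.678, 0.057, 0.024], [0.69, -0.015, 0.024], [0.574, 0.119, 0.023], [0.552, -0.004, 0.021]]
 coral 105 [320.5 155.1] [0.444 0.175 0.173] [0.422 0.154 0.163] [0.467 0.212 0.178] onz.172 [0.4441 0.1797 0.172 ]
 coral 50 [370.3 160.7] [0.63  0.171 0.143] [0.613 0.166 0.13 ] [0.648 0.18  0.156] onz.172 [0.6173 0.1243 0.172 ]
 rim 89 [371. 200.] [0.6178 0.0582] 0.0496 0.071
 slate z 0.0076
 lever bar 275 [ 0.466 -0.173  0.165] [0.648 0.208 0.21 ] [-0.978  0.685]
t 7.3 pos [ 621.4 -159.3  195.8] j6 -0.24 F [ 0.6 -0.2  1. ] -> d [ 332.8 -192.5  -58.3] twist 0.1 tilt -0.9999 yaw -2.9
```

View pics/top2.png

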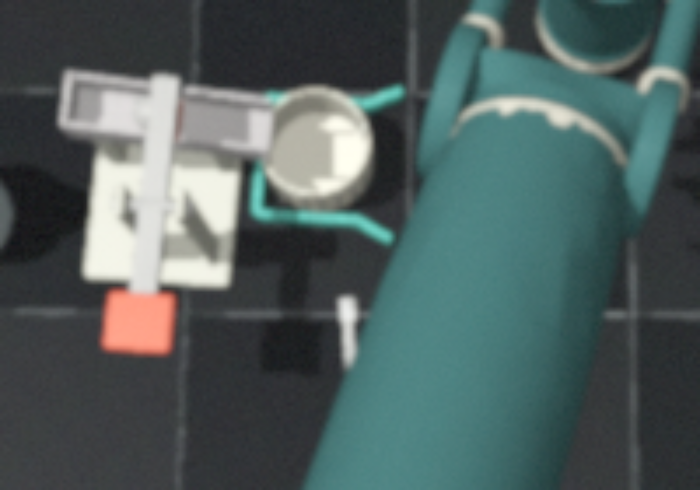

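Docked: the basket rim is at crop (320,145), touching the back wall. It measures (0.62, 0.06) against a dock point of (0.6235, 0.0636), and the push force climbed with no movement. Next is the paddle, with the tool turned a quarter turn.

Request:
{"api": "play_rows", "payload": {
  "series": [
    {"dx": 0,"dy": 0,"dz": -60,"twist": -9,"fingers": 0},
    {"dx": 50,"dy": -29,"dz": -60,"twist": -18,"fingers": 0},
    {"dx": 100,"dy": -58,"dz": -60,"twist": -27,"fingers": 0},
    {"dx": 150,"dy": -87,"dz": -60,"twist": -36,"fingers": 0},
    {"dx": 200,"dy": -116,"dz": -60,"twist": -45,"fingers": 0}
  ]
}}

```text
time_s: 7.92
ee_pos: [0.509, 0.052, 0.2462]
eef_rot: [-1.263, -2.876, -0.001]
contact_force: [0.4, 0.7, -0.0]
gripper_width: 0.005
finger_force: 0.0
```

```bash
python3 go.py 444 183 250 87
```

```text
t 7.925 pos [509.   52.  246.2] j6 -0.69 F [ 0.4  0.7 -0. ] -> d [140.5  40.8  -3.7] twist -44.4 tilt -1.0 yaw 42.6
```

Request:
{"api": "play_rows", "payload": {
  "series": [
    {"dx": 35,"dy": 10,"dz": 0,"twist": -9,"fingers": 0},
    {"dx": 70,"dy": 20,"dz": 0,"twist": -18,"fingers": 0},
    {"dx": 105,"dy": 30,"dz": 0,"twist": -27,"fingers": 0},
    {"dx": 138,"dy": 40,"dz": 0,"twist": -36,"fingers": 0},
    {"dx": 138,"dy": 40,"dz": 0,"twist": -44,"fingers": 0}
  ]
}}

```text
time_s: 8.55
ee_pos: [0.4456, 0.1813, 0.2461]
eef_rot: [-0.089, -3.139, -0.002]
contact_force: [0.9, -0.0, -0.3]
gripper_width: 0.004
finger_force: 0.0
```

```bash
python3 go.py 444 183 180 87
```

```text
t 8.55 pos [445.6 181.3 246.1] j6 -1.18 F [ 0.9 -0.  -0.3] -> d [ 1.6  1.5 66.2] twist -0.2 tilt -1.0 yaw 86.8
```

Request:
{"api": "play_rows", "payload": {
  "series": [
    {"dx": 1,"dy": 1,"dz": 40,"twist": 0,"fingers": 0},
    {"dx": 1,"dy": 1,"dz": 60,"twist": 0,"fingers": 0},
    {"dx": 1,"dy": 1,"dz": 72,"twist": 0,"fingers": 0},
    {"dx": 1,"dy": 1,"dz": 80,"twist": 0,"fingers": 0},
    {"dx": 1,"dy": 1,"dz": 84,"twist": 0,"fingers": 0}
  ]
}}

```text
time_s: 9.18
ee_pos: [0.4458, 0.1806, 0.1631]
eef_rot: [-0.101, -3.139, -0.0]
contact_force: [-4.3, -0.3, 4.9]
gripper_width: 0.006
finger_force: 2.5
```

Request:
{"api": "play_rows", "payload": {
  "series": [
    {"dx": 0,"dy": 0,"dz": 8,"twist": 0,"fingers": 0},
    {"dx": 0,"dy": 0,"dz": 16,"twist": 0,"fingers": 0},
    {"dx": 0,"dy": 0,"dz": 24,"twist": 0,"fingers": 0},
    {"dx": 0,"dy": 0,"dz": 30,"twist": 0,"fingers": 0},
    {"dx": 0,"dy": 0,"dz": 30,"twist": 0,"fingers": 0}
  ]
}}

```text
time_s: 9.8
ee_pos: [0.4495, 0.1811, 0.1355]
eef_rot: [0.1, 3.132, 0.003]
contact_force: [0.5, -1.6, 9.7]
gripper_width: 0.008
finger_force: 3.9
```

```bash
cat > look.py <<'E'
from h import *
import sys
t=sys.argv[1]
I=[]
for n in("top","side"):
    p,d=manip.camera(n); np.savez(n+t+".npz",p=p,d=d)
    I.append(cv2.resize(p[100:240,200:390] if n=="top" else p[110:250,290:430],None,fx=2.3,fy=2.3)[:,:,::-1])
cv2.imwrite(f"pics/look{t}.png",np.hstack(I))
print(manip.get_state()["ee_pos"],manip.get_state()["contact_force"])
E
python3 look.py 3; python3 m.py 3 | grep -E "coral|rim|top|side"
```

```text
[0.44947453 0.18112522 0.13575526] [-0.18341037 -2.19507122  8.32913014]
top mint 301 [ 0.549 -0.012  0.002] [0.7   0.127 0.031]
 rim 132 [281. 140.] [0.627  0.0646] 0.0485 0.071
side mint 160 [ 0.548 -0.015  0.004] [0.697 0.118 0.03 ]
 coral 98 [372.9 154. ] [0.637 0.171 0.171] [0.614 0.166 0.144] [0.657 0.178 0.195] onz.172 [0.6366 0.1703 0.172 ]
 coral 44 [324.5 164.4] [0.46  0.168 0.137] [0.438 0.155 0.13 ] [0.47  0.196 0.145] onz.172 [0.4507 0.1138 0.172 ]
 rim 166 [373. 196.] [0.6249 0.0627] 0.0513 0.07
```

View pics/look3.png

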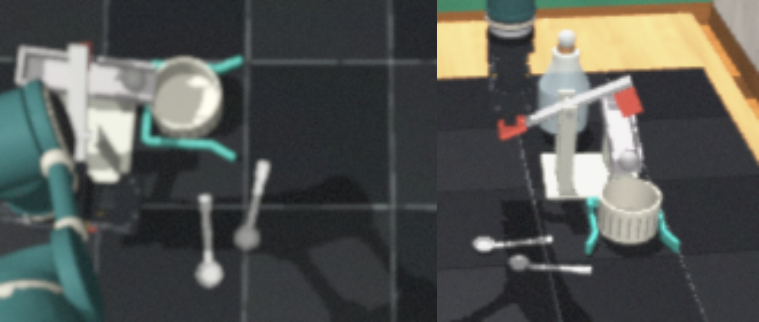

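The gate is lifted and the ball is rolling near the mouth (crop (627,160)), so I'll hold before releasing.

Request:
{"api": "play_rows", "payload": {
  "series": [
    {"dx": 0,"dy": 0,"dz": 0,"twist": 0,"fingers": 0},
    {"dx": 0,"dy": 0,"dz": 0,"twist": 0,"fingers": 0},
    {"dx": 0,"dy": 0,"dz": 0,"twist": 0,"fingers": 0},
    {"dx": 0,"dy": 0,"dz": 0,"twist": 0,"fingers": 0},
    {"dx": 0,"dy": 0,"dz": 0,"twist": 0,"fingers": 0}
  ]
}}

```text
time_s: 10.52
ee_pos: [0.4494, 0.1811, 0.1358]
eef_rot: [0.1, 3.133, 0.003]
contact_force: [0.9, -1.9, 8.1]
gripper_width: 0.005
finger_force: 3.8
```

Request:
{"api": "play_rows", "payload": {
  "series": [
    {"dx": 0,"dy": 0,"dz": -15,"twist": 0,"fingers": 0},
    {"dx": 0,"dy": 0,"dz": -30,"twist": 0,"fingers": 0},
    {"dx": 0,"dy": 0,"dz": -50,"twist": 0,"fingers": 0},
    {"dx": 0,"dy": 0,"dz": -90,"twist": 0,"fingers": 0},
    {"dx": 0,"dy": 0,"dz": -110,"twist": 0,"fingers": 0}
  ]
}}

```text
time_s: 11.15
ee_pos: [0.448, 0.1811, 0.2459]
eef_rot: [0.101, 3.134, 0.003]
contact_force: [-0.5, 0.6, -0.3]
gripper_width: 0.006
finger_force: 0.0
```

Request:
{"api": "play_rows", "payload": {
  "series": [
    {"dx": 0,"dy": 0,"dz": -10,"twist": 0,"fingers": 0},
    {"dx": 0,"dy": 0,"dz": -10,"twist": 0,"fingers": 0},
    {"dx": 0,"dy": 0,"dz": -10,"twist": 0,"fingers": 0},
    {"dx": 0,"dy": 0,"dz": -10,"twist": 0,"fingers": 0}
  ]
}}

```text
time_s: 11.65
ee_pos: [0.4454, 0.1804, 0.2516]
eef_rot: [-0.101, -3.138, 0.001]
contact_force: [0.3, -0.1, -0.6]
gripper_width: 0.003
finger_force: 0.0
```

```bash
python3 look.py 4; python3 m.py 4 | grep -E "coral|rim|top|side"
```

```text
[0.44560067 0.18044058 0.25189285] [ 0.10360767 -0.93788939  0.46654728]
top mint 298 [ 0.549 -0.012  0.   ] [0.7   0.127 0.031]
 coral 84 [233.  195.2] [0.435 0.174 0.172] [0.411 0.145 0.167] [0.447 0.188 0.33 ] onz.172 [0.435  0.1742 0.172 ]
 rim 137 [281. 140.] [0.627  0.0641] 0.049 0.071
side mint 161 [ 0.548 -0.012  0.003] [0.698 0.12  0.03 ]
 coral 106 [320.5 155.1] [0.444 0.174 0.173] [0.422 0.155 0.163] [0.468 0.211 0.179] onz.172 [0.4441 0.1796 0.172 ]
 coral 45 [370.5 160.4] [0.631 0.171 0.146] [0.614 0.162 0.13 ] [0.647 0.178 0.157] onz.172 [0.6183 0.1261 0.172 ]
 rim 166 [374. 196.] [0.625  0.0618] 0.0522 0.071
```

View pics/look4.png

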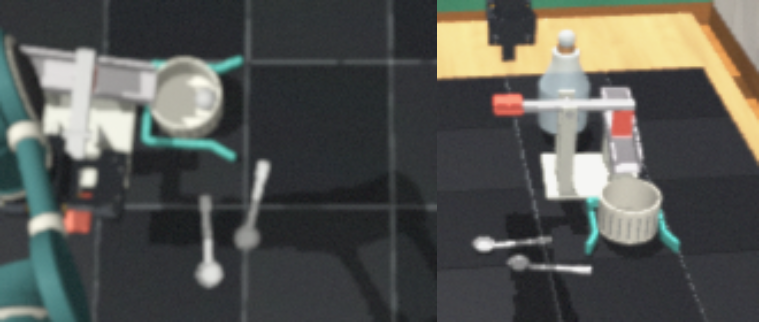

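The ball lies in the basket (crop (204,97)), the lever is level, and the gate and paddle are back at their starting pixels. The basket is still docked and the tool is clear.

```bash
python3 -c "
from rig import manip
print(manip.finish_job())"
```

```text
the job is handed in; nothing more can be done
None
```

I handed the job in: the final pictures show the basket docked against the back wall with the tea ball in it, the lever back up with the gate shut, and the arm clear; the hand-in call gave no verdict.

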